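# Fold back the bench cupboard's door and stow the long avionics case

### The job

Pull the small cupboard's bifold door by its handle until both panels are folded right back against each other at the hinge side, and leave it open. Then put the longer of the two brass-coloured cases away in the cupboard: right way up on the cupboard floor, end first, and slid in lengthways under the half roof until none of it sticks out of the doorway. Handle the case gently (no knocks or hard pressing against the cupboard) and leave everything else where it is.

Things in the scene. Friction and masses are not known exactly. Their poses are not given: they have to be found in the camera images.
- cupboard: Grey bench cupboard with clear back and roof, fixed, 430 wide (y), 205 high, open at the front. Origin: middle of the doorway line at table level; x points into the cupboard (away from the robot), y left, z up. Inside it is 406 wide and 190 deep. The two white door panels, each 200 wide and 14 thick, 19 to 205 mm high, when shut stand just in front of the doorway line.
- floor_front (a point): Middle of the cupboard floor's top at the doorway line, 15 mm above the table; axes as the cupboard's. The floor is flat, starts 20 mm in front of this line without a raised lip; the door's track is flush in it.
- roof_front (a point): Middle of the roof's front edge, on its top, 205 mm up. The clear plastic roof (12 thick) covers only the rear of the cupboard, from here (75 mm behind the doorway line) to the back wall; in front of it the top is open.
- fold (a joint): Fold angle of the bifold door, rad: 0 shut, 1.47 at its stop, folded right back. The left panel turns by it about the left jamb, its free edge coming out; the right panel, hinged to that edge, turns the opposite way (yaw relative to the cupboard = + this angle), its far edge running along the track to the left jamb. Light friction (1 to 2 N at the handle), no spring; stays as left.
- jamb_hinge (a point): Upright axis of the left panel's hinge at the left jamb (cupboard x 0, y 202 mm), table level. At fold angle t the hinge between the panels is, in the cupboard's axes from here, at (-200 sin t, -200 cos t) mm. Hinge axes lie in the panels' inner faces. Folded back, the door stands 200 mm out in front of here.
- pull_grip (a point): Grip point on the door's handle, 183 mm above the table. The handle is an upright steel bar, 12 diameter, 80 to 205 mm high, top end free, held by stems at 90 and 120 mm height; clear all round above 125. It stands on the outside of the right panel, axis 56 mm out from the hinge line and 35 mm along from the hinge between the panels. Axes turn with that panel: x into it, y towards that hinge.
- case: The long case: loose brass-coloured metal box with smooth sides, 165 long (x) by 54 wide (y) by 50 high (z), about 0.55 kg; delicate: a press or knock of over 50 N against the cupboard harms it. Origin: centre of the underside. It lies on the table to the left or right of the cupboard's front, long side roughly along the robot's x.
- case_a (a point): Centre of the case's end face that has the black socket (its -x end), 25 mm above its underside.
- case_b (a point): Centre of the case's other end face (+x end), 25 mm above its underside.
- short_case: The other brass-coloured box, to be left alone: 105 long (x) by 54 wide by 66 high. Origin: centre of the underside. It and the long case swap sides from run to run.
- jar: Brown glass jar with a steel cap, 64 diameter, 95 high, standing on the cupboard floor at the back right. Origin: centre of its underside. Leave alone.
- buzzer: Black round buzzer, 68 diameter, 34 high, on the cupboard's roof. Origin: centre of its underside. Leave alone.
- clamp_1: Aluminium bar clamp, 75 by 46 by 24 high, on the table near the robot, right of the middle. Origin: centre of its underside. Leave alone.
- clamp_2: The same clamp, left of the middle. Leave alone.
- switch_panel: Aluminium switch panel with three toggle switches, 140 by 50 by 32 high, on the table at the far right. Origin: centre of its underside. Leave alone.

How it is judged:
On the way, in this order (a step that is already met when the one before it is completed fails the run):
1. the door is being pulled open by its handle (fingers on the handle, fold angle past 0.4 rad) (value of joint fold above 0.4 rad and contact force between the fingers and pull above 0.2 N), for 0.03 s.
2. the door is folded right back (fold angle over 1.3 rad) while the long case is still outside (value of joint fold above 1.3 rad and x of case_a in the frame of cupboard below 0 m), for 0.2 s.
At the end, for the whole second after the job is handed in: The door is still folded back (fold angle over 1.25 rad). The long case lies at rest, right way up (within 0.1 rad), on the cupboard floor, lengthways (within 0.35 rad of the cupboard's depth), both its ends behind the doorway line and inside the walls (value of joint fold above 1.25 rad and x of case_a in the frame of cupboard between 0 and 0.195 m and y of case_a in the frame of cupboard between -0.203 and 0.203 m and x of case_b in the frame of cupboard between 0 and 0.195 m and y of case_b in the frame of cupboard between -0.203 and 0.203 m and z of case in the frame of cupboard between 0.01 and 0.022 m and angle between case's own z axis and vertical below 0.1 rad and angle between the x axis of case and the x axis of cupboard, either way round below 0.35 rad and linear speed of case below 0.02 m/s); the robot touches nothing.
It fails at once if the long case is knocked or pressed against the cupboard or its door with more than 50 N (contact force between case and cupboard above 50 N).
It fails at once if any of the other things (short case, jar, buzzer, clamps, switch panel) is moved by more than 30 mm (distance of any of short_case, jar, buzzer, clamp_1, clamp_2, switch_panel from where it was at the start of the episode above 0.03 m).
It also fails if it takes over 72 s, if anything falls off the work surface, if the arm or the gripper's body presses on something with over 40 N, if the wrist force passes 120 N, or if a joint passes its speed limit or range.

### The arm

A 6-joint arm with a two-finger parallel gripper is mounted at the origin on the work surface. World frame = base frame: x ahead of the robot, y to its left, z up, the work surface at z = 0. Lengths are in m, angles in rad, forces in N, time in s.
With the tool pointing down it reaches from about 0.3 to 0.775 m from the base axis. Payload 14.6 kg.
Tool frame: the origin (TCP) lies midway between the tips of the shut fingers; the grasp point (between the pads) lies 19 mm behind it (ctrl.pinch_z is the distance from the TCP to the grasp point, in m); z points along the fingers, y is the line along which they close (so a half turn about z gives the same grasp; the last joint's range is limited). The gripper opens to 94 mm and grips with 3 to 60 N. Pads are 16 mm wide; open, the fingers measure 119 mm over their backs; the gripper's body (75 mm by 177 mm) begins 78 mm behind the grasp point.
Start: joints at [1.044, 0.3, 1.521, -0, 1.321, -0.067], TCP at [0.244, 0.493, 0.205] pointing down, gripper open.
Joint ranges: [-3.03, 3.03], [-0.79, 2.21], [0.23, 2.52], [-1.04, 4.18], [0, 3.07], [-2.55, 2.55]. Speed limits (rad/s): [2.22, 2.22, 2.57, 3.14, 3.14, 3.14].

### API

Orientations are given as [roll, pitch, yaw] about the fixed x, y, z axes, in that order (R = Rz(yaw) Ry(pitch) Rx(roll)).
In Python, from station import ctrl gives the robot as it stands.
- The arm moves only by the tool jog_arm, never from a script. Its argument "motion" is a list of rows, each a list of 7 numbers: the shift along the tool's x, y, z in m, then the turn, a rotation vector about the tool's x, y, z in rad, then the opening, from -1 (shut) to 1 (fully open). In form: [[tx, ty, tz, rx, ry, rz, gripper], ...]. A call has 1 to 5 rows; each row shifts and turns the commanded pose from where the row before left it, along the tool's axes as they then stand; what a row does not reach is not made up. A row lasts 1/10 s, in which the tool goes at most 50 mm and 8.59 degrees, less where a joint would pass 70% of its speed; a pose out of reach is approached as far as the arm can. A call is refused whole if a number of a shift passes 0.05 or a number of a turn 0.15, either way. A call with a gripper value outside its range is refused whole. The fingers move at their own pace and stop on an object; "squeeze" is the grip in N (left out, the last holds). Time passes only in rows, so rows that do not move let the fingers close. It gives the time, the measured TCP pose, the force, the opening and the grip force at its end, in the units of the state.
- ctrl.get_obs(): the state, without advancing time (a new reading comes with each control period).
- ctrl.camera(name): name is "scene" or "side" or "wrist"; returns the picture (480x640x3 uint8, red, green, blue); there is no depth.
- ctrl.camera_model(name): a dict with "intrinsics" (3x3 intrinsics, pixels), "rvec" (rotation vector, rad) and "tvec" (3), from world to camera coordinates, as OpenCV has them. Camera axes: x right, y down, z forward; pixel columns grow to the right and rows downward; lengths in m; the calibration is good to about 2 mm. A picture is of the moment at which its call begins: read the wrist's pose just before it. camera_model takes no time and is no camera call; for the wrist camera it gives the pose at the moment of the call.
- ctrl.hand_in(): hands the job in; it is judged then, once.
The state is a dict: "time_s": time; "qpos": joint angles; "joint_vel": joint speeds; "tau": joint torques, N m; "ee_pos": TCP position; "eef_rot": TCP orientation; "force": force on the tool from outside, world axes, zero at the start; "moment": the same for the moment, N m; "grip_width": finger opening in m; "grip_force": force on a finger pad.
Only numpy, scipy, OpenCV 4.12 (cv2) and the standard library are available. Lean on these libraries where they do the work, as an engineer would, in place of code of your own. Each camera call takes 0.05 s, during which the arm holds its last target. There are 200 camera calls.

## Working session

There is one attempt and no reset: what is moved stays moved. The work goes in short steps, Python scripts to look and compute and a tool call to move; the robot and the scene stay as the last step left them, time stands still between calls to the robot, and variables do not carry over. Pictures are saved under pics/ and viewed, at most 10 in all, crops included, and the job is handed in when it is done.

Besides the shell and the picture viewer there is one more tool, called after "Emit:" by a JSON object that holds its "method" and its "body". jog_arm: Moves the arm, as the interface text tells. Its arguments: {"type":"object","properties":{"motion":{"type":"array"},"squeeze":{"type":"number"}},"required":["motion"]}

```bash
ls; mkdir -p pics; cat > h.py <<'E'
import numpy as np, cv2
from station import ctrl
def cam(n):
    m=ctrl.camera_model(n); K=np.array(m["intrinsics"]); R=cv2.Rodrigues(np.array(m["rvec"],float))[0]; t=np.array(m["tvec"],float).ravel()
    return K,R,t
def ray(c,px,z):
    K,R,t=c; o=-R.T@t; d=R.T@np.linalg.inv(K)@np.array([px[0],px[1],1.]); return o+d*(z-o[2])/d[2]
def proj(c,P):
    K,R,t=c; p=K@(R@np.array(P,float)+t); return p[:2]/p[2]
def snap(n,f):
    im=cv2.cvtColor(np.array(ctrl.camera(n)),cv2.COLOR_RGB2BGR); cv2.imwrite("pics/"+f,im); return im
E
python3 - <<'E'
from h import *
for n in ("scene","side"):
    snap(n,n+"0.png"); K,R,t=cam(n); print(n,(-R.T@t).round(3),R[2].round(2),K[0,0])
print(ctrl.get_obs())
E
```

```text
pics
scene [ 1.081 -0.651  1.288] [-0.41  0.41 -0.82] 513.5308499555938
side [-0.169  0.868  1.24 ] [ 0.42 -0.6  -0.68] 584.2824905750556
{'time_s': 0.1, 'qpos': array([ 1.04441801e+00,  3.00436348e-01,  1.52149452e+00,  4.42407603e-06,
        1.32067427e+00, -6.66018057e-02]), 'joint_vel': array([-6.80458411e-04, -1.20261606e-03, -1.82001268e-03, -1.46736268e-03,
       -2.44535873e-04, -7.57470327e-05]), 'tau': array([ 1.55575359e-03, -5.32641399e+01, -3.53286195e+01,  7.09296344e-02,
        2.35026958e-02, -3.26319264e-05]), 'ee_pos': array([0.24395343, 0.49269228, 0.204942  ]), 'eef_rot': array([-3.14058271e+00, -7.16587269e-05,  2.68181501e+00]), 'force': array([ 0.05998932,  0.17699127, -0.82087513]), 'moment': array([-0.00161305, -0.00264725, -0.01061522]), 'grip_force': 0.0, 'grip_width': 0.09380976931493595}
```

View pics/scene0.png

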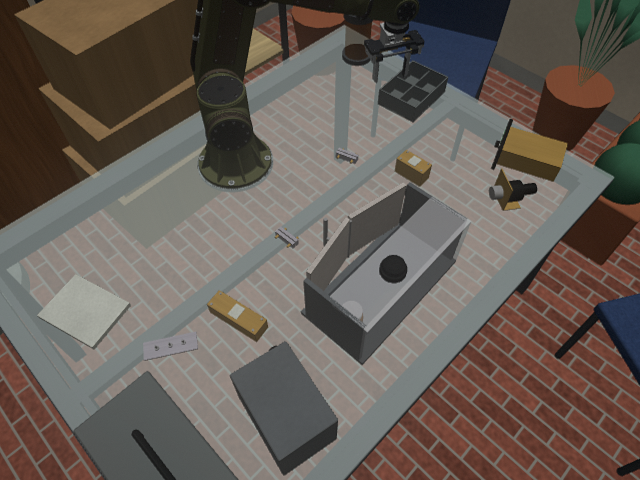

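View pics/side0.png

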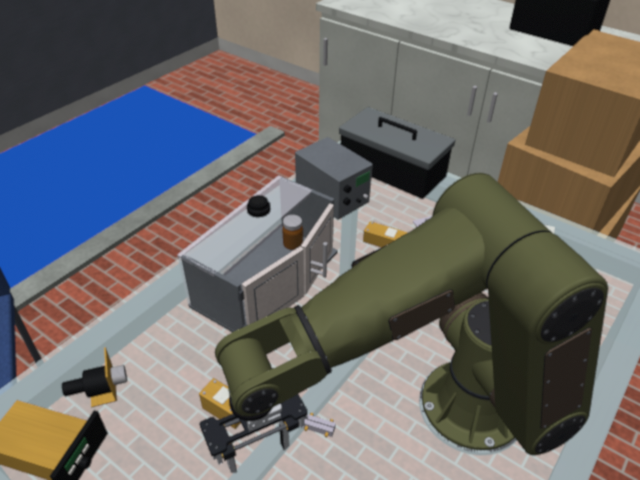

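The scene view shows the cupboard with its top rim corners near (408,184), (468,222), (304,283) and (362,330). The door is slightly ajar, with its fold near (350,217) and the handle near (325,230). The long case is on the cupboard's right, around (238,316), and the short case is on the left at (413,166). In the side view the jar is inside at (293,232). I'll enlarge the scene view for exact pixels.

```bash
python3 - <<'E'
import cv2
im=cv2.imread("pics/scene0.png")[175:370,200:475]
cv2.imwrite("pics/crop0.png",cv2.resize(im,None,fx=2.9,fy=2.9,interpolation=cv2.INTER_CUBIC))
E
```

```text
(no output)
```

View pics/crop0.png

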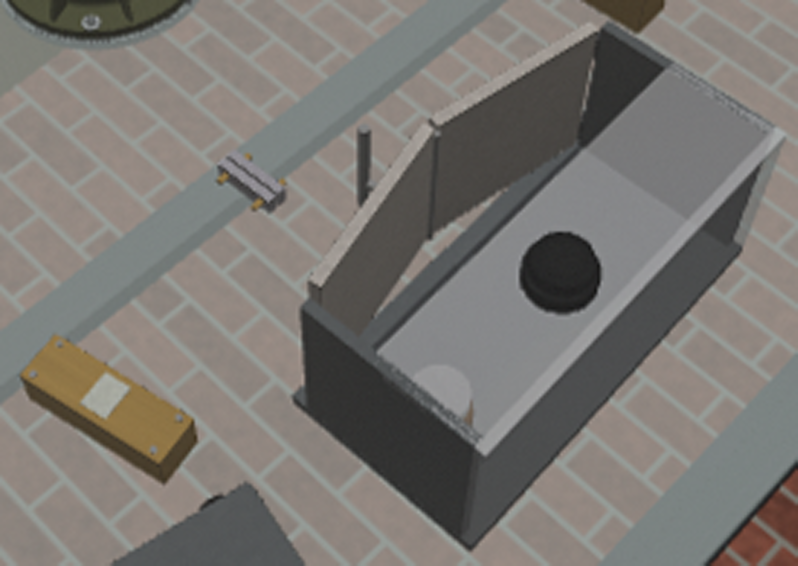

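The crop gives these pixels (crop coordinates): rim corners (600,24), (303,305), (483,450), (783,135); handle top (364,130); fold top (436,126); case top corners (22,374), (57,337), (195,422), (165,465).

```bash
python3 - <<'E'
from h import *
c=cam("scene"); u=lambda p:(200+(p[0]+.5)/2.9-.5,175+(p[1]+.5)/2.9-.5)
r=lambda p,z:ray(c,u(p),z)[:2].round(4)
FL,FR,RR,RL=[r(p,.205) for p in((600,24),(303,305),(483,450),(783,135))]
print("rim",FL,FR,RR,RL, np.linalg.norm(FL-FR),np.linalg.norm(FR-RR),np.linalg.norm(RL-RR))
yv=(FL-FR)+(RL-RR); yaw=np.arctan2(-yv[0],yv[1]); 
O=(FL+FR)/2; print("yaw",yaw,"O front",O)
Rm=np.array([[np.cos(yaw),-np.sin(yaw)],[np.sin(yaw),np.cos(yaw)]])
cen=(FL+FR+RR+RL)/4
h=r((364,130),.205); f=r((436,126),.205)
print("handle",h,Rm.T@(h-O),"fold",f,Rm.T@(f-O)," left jamb",O+Rm@[0,.202])
cs=[r(p,.05) for p in((22,374),(57,337),(195,422),(165,465))]
print("case",cs,np.mean(cs,0),[np.linalg.norm(cs[i]-cs[i-1]).round(3) for i in range(4)])
L=(cs[2]+cs[3]-cs[0]-cs[1]);print("caseyaw",np.arctan2(L[1],L[0]))
# handle by both views via side image
t=.3
for t in(.2,.3,.35,.4,.5):
    hin=np.array([-.2*np.sin(t),.202-.2*np.cos(t)])
    # right panel yaw +t: along -y dir from hinge, outward -x dir
    ax=np.array([np.cos(t),np.sin(t)]); ay=np.array([-np.sin(t),np.cos(t)])
    hp=hin-.056*ax-.035*ay; print(t,"hinge",hin.round(3),"handle",hp.round(3),"world",(O+Rm@hp).round(3))
# orange-ish mask clamps etc not needed
E
```

```text
rim [0.5799 0.1791] [ 0.6026 -0.2373] [ 0.7979 -0.2284] [0.7824 0.1934] 0.4170182849708151 0.19550268540355145 0.4220846952923074
yaw 0.04554233605950457 O front [ 0.59125 -0.0291 ]
handle [ 0.5094 -0.071 ] [-0.0836727 -0.0381302] fold [ 0.5526 -0.0214] [-0.03825937  0.00945162]  left jamb [0.58205363 0.17269055]
case [array([ 0.4024, -0.4142]), array([ 0.3946, -0.3667]), array([ 0.5531, -0.3328]), array([ 0.5658, -0.3797])] [ 0.478975 -0.37335 ] [np.float64(0.167), np.float64(0.048), np.float64(0.162), np.float64(0.049)]
caseyaw 0.20937424666966736
0.2 hinge [-0.04   0.006] handle [-0.088 -0.039] world [ 0.505 -0.072]
0.3 hinge [-0.059  0.011] handle [-0.102 -0.039] world [ 0.491 -0.073]
0.35 hinge [-0.069  0.014] handle [-0.109 -0.038] world [ 0.484 -0.072]
0.4 hinge [-0.078  0.018] handle [-0.116 -0.036] world [ 0.477 -0.071]
0.5 hinge [-0.096  0.026] handle [-0.128 -0.031] world [ 0.465 -0.066]
```

Emit:
{"method": "jog_arm", "body": {"motion": [[-0.029,-0.0275,-0.005,0,0,0,1],[-0.029,-0.0275,-0.005,0,0,0,1],[-0.029,-0.0275,-0.005,0,0,0,1],[-0.029,-0.0275,-0.005,0,0,0,1],[-0.029,-0.0275,-0.005,0,0,0,1]]}}

```text
time_s: 0.6
ee_pos: [0.3131, 0.3037, 0.2304]
eef_rot: [-3.141, -0.0, 2.682]
force: [0.6, 0.1, 0.9]
grip_width: 0.094
grip_force: 0.0
```

Emit:
{"method": "jog_arm", "body": {"motion": [[-0.029,-0.0275,-0.005,0,0,0,1],[-0.029,-0.0275,-0.005,0,0,0,1],[-0.029,-0.0275,-0.005,0,0,0,1],[-0.029,-0.0275,-0.005,0,0,0,1],[-0.029,-0.0275,-0.005,0,0,0,1]]}}

```text
time_s: 1.1
ee_pos: [0.382, 0.1161, 0.2556]
eef_rot: [3.142, 0.0, 2.682]
force: [0.5, 0.1, 0.2]
grip_width: 0.094
grip_force: 0.0
```

Emit:
{"method": "jog_arm", "body": {"motion": [[-0.029,-0.0275,-0.005,0,0,0,1],[-0.029,-0.0275,-0.005,0,0,0,1],[-0.029,-0.0275,-0.005,0,0,0,1],[-0.029,-0.0275,-0.005,0,0,0,1],[-0.029,-0.0275,-0.005,0,0,0,1]]}}

```text
time_s: 1.6
ee_pos: [0.451, -0.0715, 0.2805]
eef_rot: [-3.142, -0.0, 2.682]
force: [0.5, 0.5, 0.0]
grip_width: 0.0939
grip_force: 0.0
```

Emit:
{"method": "jog_arm", "body": {"motion": [[0,0,0,0,0,0.149,1],[0,0,0,0,0,0.149,1],[0,0,0,0,0,0.149,1],[0,0,0,0,0,0.149,1],[0,0,0,0,0,0.149,1]]}}

```text
time_s: 2.1
ee_pos: [0.4507, -0.0698, 0.2802]
eef_rot: [-3.141, -0.0, 1.931]
force: [-0.5, 0.0, 0.2]
grip_width: 0.0938
grip_force: 0.0
```

Emit:
{"method": "jog_arm", "body": {"motion": [[0,0,0,0,0,0.149,1],[0,0,0,0,0,0.149,1],[0,0,0,0,0,0.149,1],[0,0,0,0,0,0.149,1],[0,0,0,0,0,0.149,1]]}}

```text
time_s: 2.6
ee_pos: [0.4507, -0.0698, 0.2802]
eef_rot: [-3.141, 0.0, 1.186]
force: [0.6, 0.2, -0.2]
grip_width: 0.0938
grip_force: 0.0
```

Emit:
{"method": "jog_arm", "body": {"motion": [[0,0,0,0,0,0.149,1],[0,0,0,0,0,0.149,1],[0,0,0,0,0,0.149,1],[0,0,0,0,0,0.149,1],[0,0,0,0,0,0.149,1]]}}

```text
time_s: 3.1
ee_pos: [0.4507, -0.0698, 0.2802]
eef_rot: [-3.141, 0.0, 0.441]
force: [-0.6, 0.4, -0.3]
grip_width: 0.094
grip_force: 0.0
```

Emit:
{"method": "jog_arm", "body": {"motion": [[0,0,0,0,0,0.149,1],[0,0,0,0,0,0.149,1],[0,0,0,0,0,0.149,1],[0,0,0,0,0,0,1]]}}

```text
time_s: 3.5
ee_pos: [0.4507, -0.0698, 0.2802]
eef_rot: [-3.141, 0.0, -0.003]
force: [-0.9, 0.3, 0.2]
grip_width: 0.0939
grip_force: 0.0
```

```bash
python3 - <<'E'
from h import *
c=cam("wrist"); snap("wrist","w1.png"); print(-c[1].T@c[2],c[1].round(2).tolist())
for x in(.485,.495,.505,.515): print(x,proj(c,(x,-.071,.205)).round(0))
E
```

```text
[ 0.52947171 -0.06995644  0.4601683 ] [[-0.0, -1.0, -0.0], [-0.96, 0.0, 0.27], [-0.27, 0.0, -0.96]]
0.485 [318. 206.]
0.495 [318. 192.]
0.505 [318. 178.]
0.515 [318. 164.]
```

View pics/w1.png

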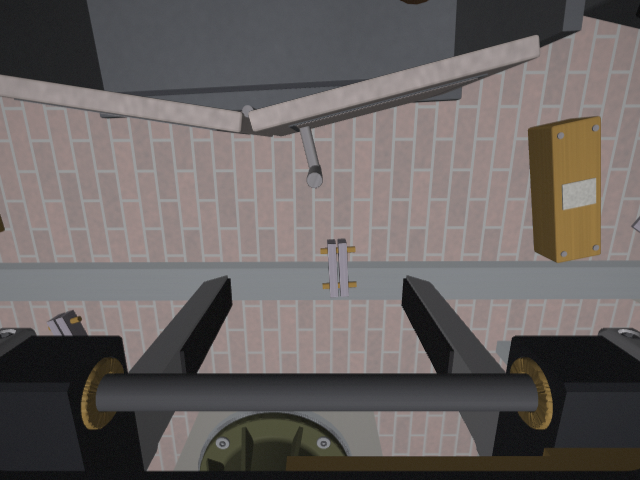

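The wrist view shows the handle top at (314,178), the fold at about (247,112), and the right panel's top edge running to (537,45). The long case's top corners are (552,127), (600,118), (601,253) and (555,260).

```bash
python3 - <<'E'
from h import *
c=cam("wrist")
h=ray(c,(314,177),.205)[:2]; print("handle",h)
f=[ray(c,p,.205)[:2] for p in((254,130),(538,55))]; d=f[0]-f[1]; print("outer panel",f,"len",np.linalg.norm(d),"t+yaw",np.arctan2(-d[0],d[1]))
cs=np.array([ray(c,p,.05)[:2] for p in((552,127),(600,118),(601,253),(555,260))]); print(cs.round(4),cs.mean(0))
L=cs[0]+cs[1]-cs[2]-cs[3]; print(np.arctan2(L[1],L[0]))
# fine handle path, anchored at measured handle at t0=.2
yaw=.045; 
Rm=np.array([[np.cos(yaw),-np.sin(yaw)],[np.sin(yaw),np.cos(yaw)]])
def hp(t): return np.array([-.2*np.sin(t),.202-.2*np.cos(t)])-.056*np.array([np.cos(t),np.sin(t)])-.035*np.array([-np.sin(t),np.cos(t)])
def w(t): return Rm@hp(t)
O=h-w(.22); print("O",O)
p=w(.22)
for t in np.r_[.36:1.4:.13,1.47]: q=w(t); print(round(t,2),(O+q).round(3),"row world d",(q-p).round(3)); p=q
c2=cam("scene"); u=(200+445/2.9,175+385/2.9); print("jar cap",Rm.T@(ray(c2,u,.11)[:2]-O))
E
```

```text
handle [ 0.50560112 -0.06776357]
outer panel [array([ 0.53755057, -0.02629651]), array([ 0.58489126, -0.21429446])] len 0.1938668873633033 t+yaw 0.24668609208242387
[[ 0.5465 -0.3302]
 [ 0.5561 -0.3813]
 [ 0.4005 -0.4169]
 [ 0.3913 -0.3625]] [ 0.47361785 -0.3727369 ]
0.21507689758991913
O [ 0.59438803 -0.02416861]
0.36 [ 0.486 -0.067] row world d [-0.02   0.001]
0.49 [ 0.469 -0.062] row world d [-0.017  0.005]
0.62 [ 0.454 -0.052] row world d [-0.015  0.009]
0.75 [ 0.441 -0.039] row world d [-0.013  0.013]
0.88 [ 0.431 -0.022] row world d [-0.01   0.017]
1.01 [ 0.424 -0.002] row world d [-0.008  0.02 ]
1.14 [0.419 0.021] row world d [-0.005  0.023]
1.27 [0.417 0.047] row world d [-0.002  0.026]
1.47 [0.419 0.091] row world d [0.002 0.044]
jar cap [ 0.10788417 -0.14984566]
```

Emit:
{"method": "jog_arm", "body": {"motion": [[0.0275,-0.001,0,0,0,0,1],[0.0275,-0.001,0,0,0,0,1],[0,0,0.039,0,0,0,1],[0,0,0.039,0,0,0,1],[0,0,0.038,0,0,0,1]], "squeeze": 20}}

```text
time_s: 4.05
ee_pos: [0.5056, -0.0677, 0.1628]
eef_rot: [-3.142, 0.0, 0.005]
force: [0.9, -0.1, 0.4]
grip_width: 0.094
grip_force: 0.0
```

Emit:
{"method": "jog_arm", "body": {"motion": [[0,0,0,0,0,0,-1],[0,0,0,0,0,0,-1],[0,0,0,0,0,0,-1],[0,0,0,0,0,0,-1],[0,0,0,0,0,0,-1]], "squeeze": 20}}

```text
time_s: 4.55
ee_pos: [0.5063, -0.0679, 0.1657]
eef_rot: [3.141, -0.002, 0.0]
force: [0.0, 0.6, -0.4]
grip_width: 0.0574
grip_force: 0.0
```

Emit:
{"method": "jog_arm", "body": {"motion": [[0,0,0,0,0,0,-1],[0,0,0,0,0,0,-1],[0,0,0,0,0,0,-1],[0,0,0,0,0,0,-1],[0,0,0,0,0,0,-1]]}}

```text
time_s: 5.05
ee_pos: [0.5058, -0.0678, 0.1644]
eef_rot: [-3.142, 0.0, -0.0]
force: [0.1, 0.2, 0.5]
grip_width: 0.0174
grip_force: 0.0
```

Emit:
{"method": "jog_arm", "body": {"motion": [[0,0,0,0,0,0,-1],[0,0,0,0,0,0,-1],[0,0,0,0,0,0,-1],[0,0,0,0,0,0,-1]]}}

```text
time_s: 5.45
ee_pos: [0.5059, -0.0684, 0.1645]
eef_rot: [3.141, -0.0, -0.0]
force: [-0.3, -5.6, -1.3]
grip_width: 0.0116
grip_force: 20.0
```

Emit:
{"method": "jog_arm", "body": {"motion": [[-0.01,0,0,0,0,0,-1],[-0.01,-0.001,0,0,0,0,-1],[-0.0085,-0.002,0,0,0,0,-1],[-0.0085,-0.003,0,0,0,0,-1],[0,0,0,0,0,0,-1]]}}

```text
time_s: 5.95
ee_pos: [0.4677, -0.0626, 0.1645]
eef_rot: [3.14, 0.001, -0.0]
force: [-5.0, -11.1, 0.2]
grip_width: 0.0118
grip_force: 20.0
```

Emit:
{"method": "jog_arm", "body": {"motion": [[-0.0075,-0.0045,0,0,0,0,-1],[-0.0075,-0.0045,0,0,0,0,-1],[-0.0065,-0.0065,0,0,0,0,-1],[-0.0065,-0.0065,0,0,0,0,-1],[0,0,0,0,0,0,-1]]}}

```text
time_s: 6.45
ee_pos: [0.4402, -0.0393, 0.1644]
eef_rot: [-3.141, 0.001, 0.0]
force: [-2.2, -1.7, -1.2]
grip_width: 0.0117
grip_force: 20.0
```

Emit:
{"method": "jog_arm", "body": {"motion": [[-0.005,-0.0085,0,0,0,0,-1],[-0.005,-0.0085,0,0,0,0,-1],[-0.004,-0.01,0,0,0,0,-1],[-0.004,-0.01,0,0,0,0,-1],[0,0,0,0,0,0,-1]]}}

```text
time_s: 6.95
ee_pos: [0.4228, -0.0013, 0.1645]
eef_rot: [-3.141, -0.001, 0.001]
force: [4.1, 2.1, -2.6]
grip_width: 0.0117
grip_force: 20.0
```

Emit:
{"method": "jog_arm", "body": {"motion": [[-0.0025,-0.0115,0,0,0,0,-1],[-0.0025,-0.0115,0,0,0,0,-1],[-0.001,-0.013,0,0,0,0,-1],[-0.001,-0.013,0,0,0,0,-1],[0,0,0,0,0,0,-1]]}}

```text
time_s: 7.45
ee_pos: [0.4156, 0.0479, 0.1646]
eef_rot: [-3.141, 0.0, 0.001]
force: [1.3, 0.6, 1.4]
grip_width: 0.0116
grip_force: 20.0
```

Emit:
{"method": "jog_arm", "body": {"motion": [[0,-0.013,0,0,0,0,-1],[0.001,-0.012,0,0,0,0,-1],[0.001,-0.012,0,0,0,0,-1],[0,0,0,0,0,0,-1]]}}

```text
time_s: 7.85
ee_pos: [0.4179, 0.0845, 0.1645]
eef_rot: [-3.141, 0.0, 0.001]
force: [-1.2, -0.5, 5.2]
grip_width: 0.0114
grip_force: 20.0
```

Emit:
{"method": "jog_arm", "body": {"motion": [[0,-0.004,0,0,0,0,-1],[0,0,0,0,0,0,-0.2],[0,0,0,0,0,0,-0.2],[0,0,0,0,0,0,-0.2],[0,0,0,0,0,0,-0.2]]}}

```text
time_s: 8.35
ee_pos: [0.4178, 0.087, 0.1643]
eef_rot: [3.142, 0.0, -0.001]
force: [0.5, -0.7, -0.1]
grip_width: 0.0368
grip_force: 0.0
```

Emit:
{"method": "jog_arm", "body": {"motion": [[0,0,-0.02,0,0,0,-0.2],[0,0,-0.05,0,0,0,-0.2],[0,0,-0.05,0,0,0,-0.2]]}}

```text
time_s: 8.65
ee_pos: [0.4172, 0.087, 0.2857]
eef_rot: [3.141, 0.002, -0.0]
force: [1.2, 0.1, 0.5]
grip_width: 0.0376
grip_force: 0.0
```

```bash
python3 - <<'E'
from h import *
c=cam("wrist"); snap("wrist","w2.png"); snap("scene","s2.png"); print(ctrl.get_obs()["ee_pos"])
E
```

```text
[0.41952233 0.08727594 0.29035938]
```

View pics/w2.png

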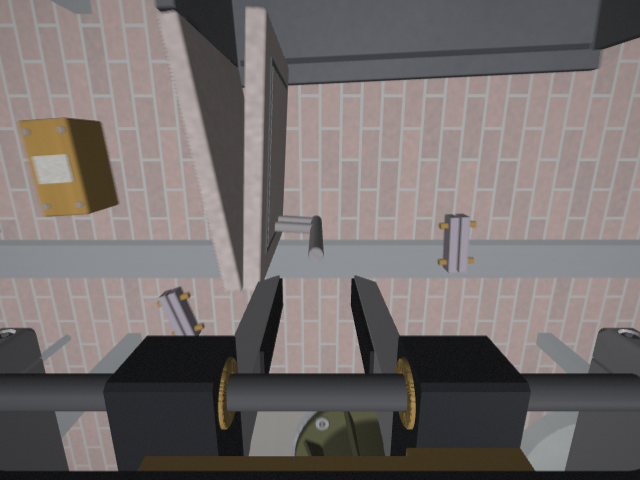

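The door is folded back: the two panel tops stand side by side from (256,10) to (245,288), the handle is at (316,240), and the cupboard floor's front edge runs from (300,79) to (598,67).

```bash
python3 - <<'E'
from h import *
c=cam("wrist")
a,b=[ray(c,p,.015)[:2] for p in((300,79),(598,67))]; print(a,b,"yaw",np.arctan2(-(a-b)[0],(a-b)[1]))
p,q=[ray(c,p,.205)[:2] for p in((267,12),(266,288))]; d=q-p; print("panel outer edge",p,q,"t+yaw",np.arctan2(d[1],d[0]))
print("handle",ray(c,(316,253),.205)[:2])
im=cv2.imread("pics/s2.png")[150:350,200:475]; cv2.imwrite("pics/crop2.png",cv2.resize(im,None,fx=2.9,fy=2.9,interpolation=cv2.INTER_CUBIC))
E
```

```text
[0.57358732 0.10725628] [ 0.58634414 -0.24477777] yaw 0.036221594142898765
panel outer edge [0.58249174 0.12028445] [0.38535599 0.12845726] t+yaw 3.100158601873641
handle [0.41502617 0.08786714]
```

View pics/crop2.png

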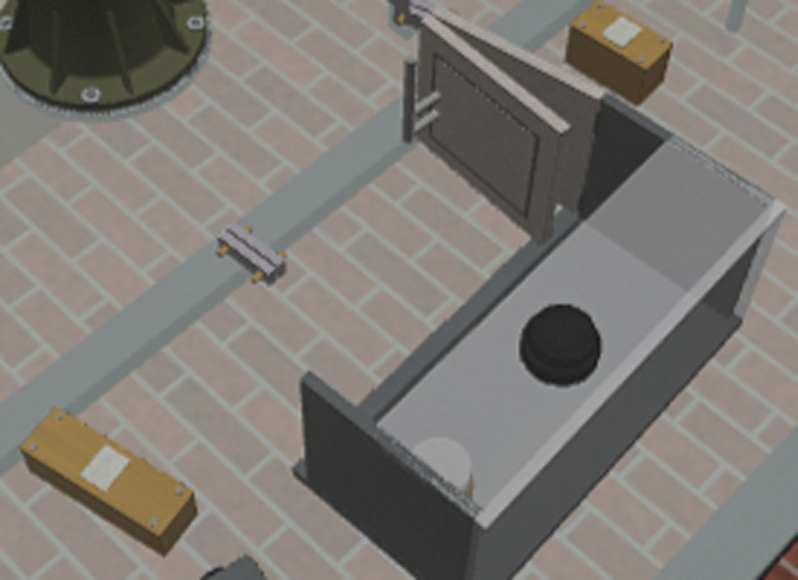

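The door is right back (fold about 1.45) and the handle is free. Next I go over to the case. I'm giving the tool a half turn so the camera side faces away from the roof.

Emit:
{"method": "jog_arm", "body": {"motion": [[0.0055,0.046,0,0,0,0,1],[0.0055,0.046,0,0,0,0,1],[0.0055,0.046,0,0,0,0,1],[0.0055,0.046,0,0,0,0,1],[0.0055,0.046,0,0,0,0,1]]}}

```text
time_s: 9.25
ee_pos: [0.445, -0.1449, 0.2843]
eef_rot: [-3.142, 0.0, -0.0]
force: [0.4, 0.3, 0.1]
grip_width: 0.074
grip_force: 0.0
```

Emit:
{"method": "jog_arm", "body": {"motion": [[0.0055,0.046,0,0,0,0,1],[0.0055,0.046,0,0,0,0,1],[0.0055,0.046,0,0,0,0,1],[0.0055,0.046,0,0,0,0,1],[0.0055,0.046,0,0,0,0,1]]}}

```text
time_s: 9.75
ee_pos: [0.4724, -0.3749, 0.284]
eef_rot: [-3.141, 0.0, -0.001]
force: [0.2, 1.1, -0.5]
grip_width: 0.0941
grip_force: 0.0
```

Emit:
{"method": "jog_arm", "body": {"motion": [[0,0,0,0,0,-0.149,1],[0,0,0,0,0,-0.149,1],[0,0,0,0,0,-0.149,1],[0,0,0,0,0,-0.149,1],[0,0,0,0,0,-0.149,1]]}}

```text
time_s: 10.25
ee_pos: [0.4726, -0.3729, 0.2839]
eef_rot: [-3.141, 0.0, 0.751]
force: [0.2, 0.6, 0.5]
grip_width: 0.0938
grip_force: 0.0
```

Emit:
{"method": "jog_arm", "body": {"motion": [[0,0,0,0,0,-0.149,1],[0,0,0,0,0,-0.149,1],[0,0,0,0,0,-0.149,1],[0,0,0,0,0,-0.149,1],[0,0,0,0,0,-0.149,1]]}}

```text
time_s: 10.75
ee_pos: [0.4726, -0.3729, 0.2839]
eef_rot: [-3.141, -0.0, 1.496]
force: [0.5, 0.7, 0.5]
grip_width: 0.0941
grip_force: 0.0
```

Emit:
{"method": "jog_arm", "body": {"motion": [[0,0,0,0,0,-0.149,1],[0,0,0,0,0,-0.149,1],[0,0,0,0,0,-0.149,1],[0,0,0,0,0,-0.149,1],[0,0,0,0,0,-0.149,1]]}}

```text
time_s: 11.25
ee_pos: [0.4726, -0.3729, 0.2839]
eef_rot: [-3.141, -0.001, 2.241]
force: [0.3, 0.1, -0.5]
grip_width: 0.0941
grip_force: 0.0
```

Emit:
{"method": "jog_arm", "body": {"motion": [[0,0,0,0,0,-0.149,1],[0,0,0,0,0,-0.149,1],[0,0,0,0,0,-0.149,1],[0,0,0,0,0,-0.149,1],[0,0,0,0,0,-0.149,1]]}}

```text
time_s: 11.75
ee_pos: [0.4726, -0.3729, 0.2839]
eef_rot: [3.141, -0.001, 2.986]
force: [0.6, 0.4, 0.1]
grip_width: 0.0942
grip_force: 0.0
```

Emit:
{"method": "jog_arm", "body": {"motion": [[0,0,0.03,0,0,-0.149,1],[0,0,0.03,0,0,-0.149,1],[0,0,0.03,0,0,-0.074,1],[0,0,0.03,0,0,0,1],[0,0,0,0,0,0,1]]}}

```text
time_s: 12.25
ee_pos: [0.4713, -0.3717, 0.1603]
eef_rot: [3.136, -0.004, -2.932]
force: [0.4, 0.9, -0.0]
grip_width: 0.0942
grip_force: 0.0
```

```bash
python3 - <<'E'
from h import *
o=ctrl.get_obs(); c=cam("wrist"); im=snap("wrist","w3.png"); print(o["qpos"].round(3),o["ee_pos"],o["eef_rot"])
hsv=cv2.cvtColor(im,cv2.COLOR_BGR2HSV); m=cv2.inRange(hsv,(15,120,60),(30,255,255))
for k in sorted(cv2.findContours(m,0,2)[0],key=cv2.contourArea)[-2:]: print(cv2.contourArea(k),cv2.boundingRect(k),cv2.minAreaRect(k))
for s in((.0825,.027),(.0825,-.027),(-.0825,-.027),(-.0825,.027)):
    a=.212;P=(.475+s[0]*np.cos(a)-s[1]*np.sin(a),-.373+s[0]*np.sin(a)+s[1]*np.cos(a),.05); print(proj(c,P).round())
E
```

```text
[-0.729  0.453  1.418  0.     1.277 -2.51 ] [ 0.47130013 -0.37173641  0.16025796] [ 3.13584386 -0.00418924 -2.93171865]
1099.5 (81, 359, 42, 71) ((100.25621795654297, 393.60736083984375), (35.3872184753418, 73.26164245605469), 9.92624568939209)
11339.0 (280, 139, 67, 186) ((313.0, 231.5), (185.0, 66.0), 90.0)
[343. 330.]
[284. 330.]
[279. 143.]
[347. 143.]
```

View pics/w3.png

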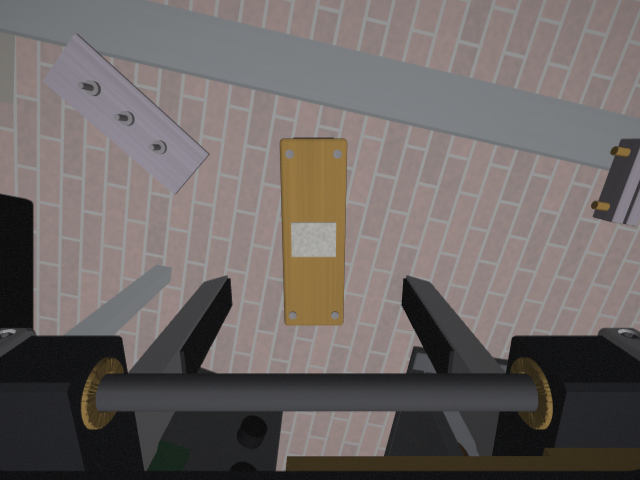

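The long case is centred between the fingers, spanning (280,139) to (347,325), with its socket end towards the robot. I'll descend and grip, turning back slightly from joint 6's limit.

Emit:
{"method": "jog_arm", "body": {"motion": [[0,0,0.045,0,0,0.04,1],[0,0,0.045,0,0,0,1],[0,0,0.03,0,0,0,1],[0,0,0.018,0,0,0,1],[0,0,0.01,0,0,0,1]], "squeeze": 40}}

```text
time_s: 12.8
ee_pos: [0.4731, -0.3732, 0.0166]
eef_rot: [-3.141, 0.0, -2.972]
force: [-0.5, -0.2, -0.5]
grip_width: 0.0938
grip_force: 0.0
```

Emit:
{"method": "jog_arm", "body": {"motion": [[0,0,0,0,0,0,-1],[0,0,0,0,0,0,-1],[0,0,0,0,0,0,-1],[0,0,0,0,0,0,-1],[0,0,0,0,0,0,-1]]}}

```text
time_s: 13.3
ee_pos: [0.473, -0.373, 0.0171]
eef_rot: [-3.141, 0.001, -2.971]
force: [-0.4, 0.5, 0.4]
grip_width: 0.0571
grip_force: 0.0
```

Emit:
{"method": "jog_arm", "body": {"motion": [[0,0,0,0,0,0,-1],[0,0,0,0,0,0,-1],[0,0,0,0,0,0,-1]]}}

```text
time_s: 13.6
ee_pos: [0.473, -0.3731, 0.017]
eef_rot: [-3.141, 0.0, -2.971]
force: [-2.3, 0.1, 6.1]
grip_width: 0.054
grip_force: 39.8
```

Emit:
{"method": "jog_arm", "body": {"motion": [[0,0,-0.02,0,0,0,-1],[0,0,-0.04,0,0,0.065,-1],[0,0,-0.04,0,0,0.065,-1],[0.002,0.02,0,0,0,0,-1],[0.002,0.04,0,0,0,0,-1]]}}

```text
time_s: 14.1
ee_pos: [0.4659, -0.3137, 0.1165]
eef_rot: [-3.141, 0.0, -3.104]
force: [1.2, 1.2, -7.1]
grip_width: 0.0539
grip_force: 39.7
```

Emit:
{"method": "jog_arm", "body": {"motion": [[0.002,0.04,0,0,0,0,-1],[0.002,0.04,0.005,0,0,0,-1],[0.002,0.04,0.01,0,0,0,-1],[0.002,0.04,0.01,0,0,0,-1],[0.002,0.04,0.01,0,0,0,-1]]}}

```text
time_s: 14.6
ee_pos: [0.4473, -0.1119, 0.0805]
eef_rot: [3.141, -0.001, -3.102]
force: [1.0, 0.8, -6.2]
grip_width: 0.0539
grip_force: 39.7
```

Emit:
{"method": "jog_arm", "body": {"motion": [[0,0.04,0.005,0,0,0,-1],[0,0.02,0,0,0,0,-1],[0,0.012,0,0,0,0,-1],[0,0,0,0,0,0,-1]]}}

```text
time_s: 15.0
ee_pos: [0.4452, -0.0408, 0.0762]
eef_rot: [3.141, -0.001, -3.1]
force: [0.1, -0.5, -6.0]
grip_width: 0.0535
grip_force: 39.7
```

```bash
python3 - <<'E'
from h import *
o=ctrl.get_obs(); print(o["ee_pos"],o["eef_rot"],o["grip_width"],o["qpos"].round(2))
for n in("scene","side"): snap(n,n+"3.png")
a=cv2.imread("pics/scene3.png")[150:370,200:480]; b=cv2.imread("pics/side3.png")[150:370,150:430]
cv2.imwrite("pics/two3.png",cv2.resize(np.hstack([a,b]),None,fx=1.42,fy=1.42,interpolation=cv2.INTER_CUBIC))
E
```

```text
[ 0.44515829 -0.04083787  0.07616787] [ 3.14136819e+00 -7.97325976e-04 -3.09998162e+00] 0.053538428096934015 [-0.17  0.24  1.93  0.    0.97 -1.79]
```

View pics/two3.png

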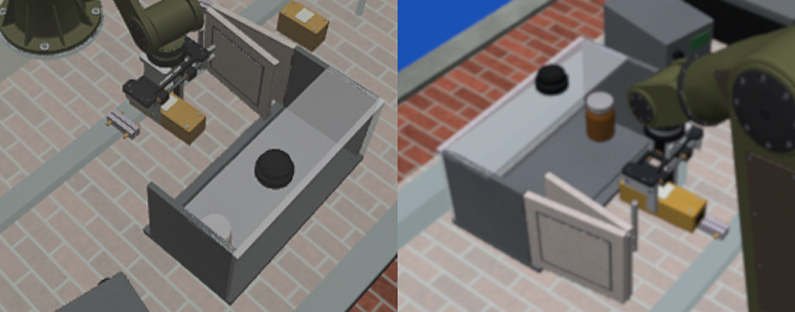

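Emit:
{"method": "jog_arm", "body": {"motion": [[-0.02,-0.001,0,0,0,0,-1],[-0.03,-0.001,0,0,0,0,-1],[-0.03,-0.001,0,0,0,0,-1],[-0.03,-0.001,0,0,0,0,-1],[-0.03,-0.001,0,0,0,0,-1]]}}

```text
time_s: 15.6
ee_pos: [0.5866, -0.0425, 0.0761]
eef_rot: [-3.142, -0.0, -3.103]
force: [0.3, 0.2, -6.1]
grip_width: 0.054
grip_force: 39.7
```

Emit:
{"method": "jog_arm", "body": {"motion": [[-0.015,0,0,0,0,0,-1],[-0.01,0,0,0,0,0,-1],[0,0,0.02,0,0,0,-1],[0,0,0.015,0,0,0,-1],[0,0,0.005,0,0,0,-1]]}}

```text
time_s: 16.1
ee_pos: [0.6092, -0.0408, 0.0341]
eef_rot: [3.141, -0.004, -3.102]
force: [-0.5, -0.3, -6.9]
grip_width: 0.0539
grip_force: 39.7
```

Emit:
{"method": "jog_arm", "body": {"motion": [[0,0,0.001,0,0,0,-1],[0,0,0.001,0,0,0,-1],[0,0,0,0,0,0,-1]]}}

```text
time_s: 16.4
ee_pos: [0.6108, -0.0401, 0.0351]
eef_rot: [-3.141, 0.001, -3.101]
force: [-0.6, 0.3, -6.1]
grip_width: 0.0541
grip_force: 39.7
```

Emit:
{"method": "jog_arm", "body": {"motion": [[0,0,0.001,0,0,0,-1],[0,0,0.001,0,0,0,-1],[0,0,0,0,0,0,-1]]}}

```text
time_s: 16.7
ee_pos: [0.6105, -0.04, 0.0325]
eef_rot: [-3.142, 0.0, -3.101]
force: [0.9, 1.1, -6.0]
grip_width: 0.0541
grip_force: 39.7
```

Emit:
{"method": "jog_arm", "body": {"motion": [[0,0,0.001,0,0,0,-1],[0,0,0,0,0,0,-1]]}}

```text
time_s: 16.9
ee_pos: [0.6106, -0.04, 0.032]
eef_rot: [-3.141, 0.0, -3.101]
force: [-3.6, 0.5, 1.5]
grip_width: 0.0535
grip_force: 39.7
```

Emit:
{"method": "jog_arm", "body": {"motion": [[0,0,0,0,0,0,0.5],[0,0,0,0,0,0,0.5],[0,0,0,0,0,0,0.5],[0,0,0,0,0,0,0.5],[0.02,0,0,0,0,0,0.5]], "squeeze": 30}}

```text
time_s: 17.4
ee_pos: [0.5915, -0.0408, 0.0315]
eef_rot: [-3.141, 0.001, -3.101]
force: [-0.3, 0.1, 0.2]
grip_width: 0.0701
grip_force: 0.0
```

Emit:
{"method": "jog_arm", "body": {"motion": [[0.025,0,0,0,0,0,0.5],[0.0275,0,0,0,0,0,0.5],[0,0,0,0,0,0,0.5]]}}

```text
time_s: 17.7
ee_pos: [0.5358, -0.0429, 0.0314]
eef_rot: [3.141, -0.001, -3.102]
force: [-0.4, -0.8, 0.2]
grip_width: 0.0706
grip_force: 0.0
```

```bash
python3 - <<'E'
from h import *
o=ctrl.get_obs(); print(o["ee_pos"],o["eef_rot"],o["grip_width"])
for n in("scene","side"): snap(n,n+"4.png")
a=cv2.imread("pics/scene4.png")[170:350,290:480]; b=cv2.imread("pics/side4.png")[180:360,180:370]
cv2.imwrite("pics/two4.png",cv2.resize(np.hstack([a,b]),None,fx=2.1,fy=2.1,interpolation=cv2.INTER_CUBIC))
E
```

```text
[ 0.53583962 -0.04294399  0.03137059] [ 3.14137074e+00 -1.49291117e-03 -3.10164994e+00] 0.07062510582595147
```

View pics/two4.png

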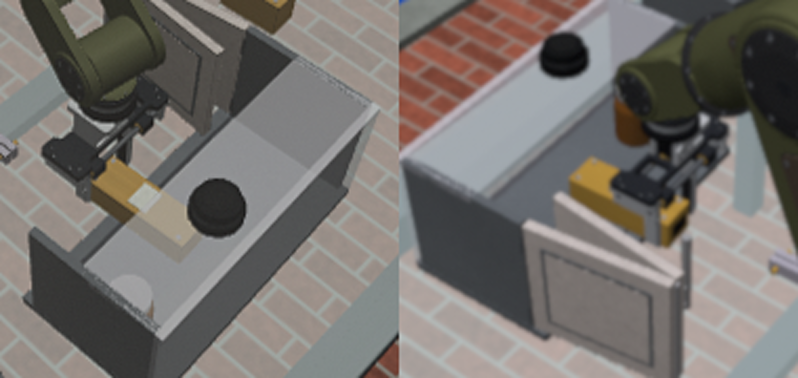

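The case rests on the cupboard floor with about 95 mm inside, and the gripper straddles its rear end with no contact on door, roof or jar. I'll regrip at the rear and slide it in.

Emit:
{"method": "jog_arm", "body": {"motion": [[-0.004,0,0,0,0,0,0.5],[0,0,0,0,0,0,-1],[0,0,0,0,0,0,-1],[0,0,0,0,0,0,-1],[0,0,0,0,0,0,-1]]}}

```text
time_s: 18.3
ee_pos: [0.5422, -0.0428, 0.0313]
eef_rot: [-3.142, 0.0, -3.101]
force: [2.5, -1.6, -3.8]
grip_width: 0.0537
grip_force: 29.9
```

Emit:
{"method": "jog_arm", "body": {"motion": [[-0.008,0,0,0,0,0,-1],[-0.012,0,0,0,0,0,-1],[-0.012,0,0,0,0,0,-1],[-0.012,0,0,0,0,0,-1],[0,0,0,0,0,0,-1]]}}

```text
time_s: 18.8
ee_pos: [0.5869, -0.0409, 0.0312]
eef_rot: [3.142, 0.001, -3.101]
force: [3.2, -0.3, 1.7]
grip_width: 0.0535
grip_force: 29.9
```

Emit:
{"method": "jog_arm", "body": {"motion": [[-0.01,0,0,0,0,0,-1],[-0.01,0,0,0,0,0,-1],[-0.008,0,0,0,0,0,-1],[-0.006,0,0,0,0,0,-1],[0,0,0,0,0,0,-1]]}}

```text
time_s: 19.3
ee_pos: [0.6203, -0.0396, 0.0312]
eef_rot: [3.141, 0.001, -3.101]
force: [3.5, -0.4, -3.2]
grip_width: 0.0538
grip_force: 30.0
```

Emit:
{"method": "jog_arm", "body": {"motion": [[0,0,0,0,0,0,0.4],[0,0,0,0,0,0,0.4],[0,0,0,0,0,0,0.4],[0,0,0,0,0,0,0.4],[0,0,-0.02,0,0,0,0.4]]}}

```text
time_s: 19.8
ee_pos: [0.6186, -0.0395, 0.0494]
eef_rot: [3.141, -0.004, -3.102]
force: [-0.8, 0.4, -0.2]
grip_width: 0.0658
grip_force: 0.0
```

Emit:
{"method": "jog_arm", "body": {"motion": [[0,0,-0.03,0,0,0,0.4],[0.04,0,-0.04,0,0,0,0.4],[0.05,0,0,0,0,0,0.4],[0.05,0,0,0,0,0,0.4],[0,0,0,0,0,0,0.4]]}}

```text
time_s: 20.3
ee_pos: [0.479, -0.0447, 0.1158]
eef_rot: [3.141, -0.004, -3.102]
force: [-0.1, -0.4, -0.5]
grip_width: 0.0657
grip_force: 0.0
```

```bash
python3 - <<'E'
from h import *
o=ctrl.get_obs(); print(o["ee_pos"],o["force"])
for n in("scene","side"): snap(n,n+"5.png")
a=cv2.imread("pics/scene5.png")[190:340,300:450]; b=cv2.imread("pics/side5.png")[190:340,190:340]
cv2.imwrite("pics/two5.png",cv2.resize(np.hstack([a,b]),None,fx=2.6,fy=2.6,interpolation=cv2.INTER_CUBIC))
c,s=cam("scene"),cam("side"); O=np.array([.595,-.026]); R=np.array([[1,-.04],[.04,1]])
for n,P in(("doorL",(0,.1,.015)),("doorR",(0,-.15,.015)),("case rear top L",(.012,.012,.065)),("case rear top R",(.012,-.042,.065))):
    w=[*(O+R@P[:2]),P[2]]; print(n,((proj(c,w)-[300,190])*2.6).round(),((proj(s,w)-[190,190])*2.6+[390,0]).round())
E
```

```text
[ 0.47899228 -0.04469523  0.11584423] [-0.0796983  -0.37185096 -0.47441739]
doorL [204. 145.] [594. 306.]
doorR [ 57. 287.] [727. 175.]
case rear top L [166. 175.] [634. 221.]
case rear top R [133. 206.] [663. 193.]
```

View pics/two5.png

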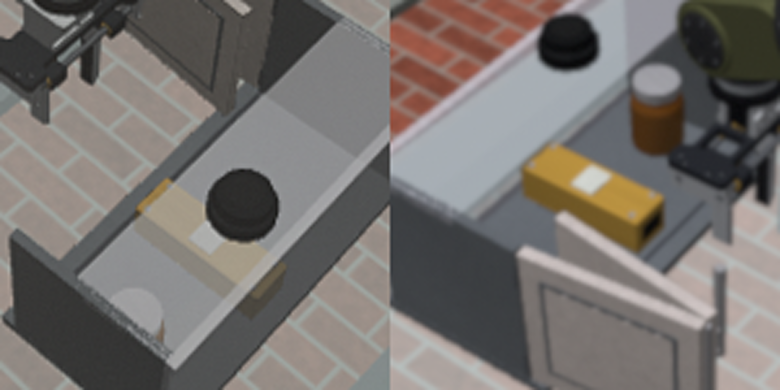

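The case is fully behind the doorway line, flat and lengthways, with its rear end about 10–15 mm inside. In the last picture its rear top corners are at (166,180) and (138,208), against predictions of (166,175) and (133,206). The door is still folded back and the gripper is clear, so I'm handing in.

```bash
python3 -c "
from station import ctrl
print(ctrl.hand_in())"
```

```text
the job is handed in; nothing more can be done
None
```

The bifold door is folded right back and the long case is inside on the cupboard floor, end first, about 10–15 mm behind the doorway line by my measurement; I handed the job in at about 20 s of the 72 s, and the hand-in returned no verdict.

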